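# Hitch the lead-rest outrigger onto its ball and latch it

## Task

Set up the lead rest beside the crimp press: take the outrigger arm off its wooden block, lower its cup, with the lever still up, fully onto the steel ball of the slotted plate, so that the arm stands level on its foot, and then press the latch lever all the way down so that it locks the ball. Do not drop the arm, do not shift the jar, torch and marker lying nearby, and leave the arm standing on its own.

Things in the scene. Friction and masses are not known exactly. Their poses are not given: they have to be found in the camera images.
- hitch_plate: dark steel plate 90 x 170 x 8 mm fixed flat on the bench, with a 90 mm slot along its own y axis. Origin: centre of its underside, at bench height; z up. A steel ball stud, also fixed, stands in the slot (see slot_mid). Four bolt heads near the plate's corners (x +-35, y +-73 mm) reach 15 mm above the bench.
- slot_mid (a point): point 40 mm above the plate's origin, axes as the plate. The ball, 40 mm in diameter, has its centre at this height, at x = 0 and y = 20 to 36 mm to either side along the slot (a 14 mm high bolt is in the other half). Its place is NOT measured: find it by touch (e.g. shut fingertips moved lightly against it from both ends) or by sight. Ball top 60 mm above the bench; neck 17 mm in diameter.
- outrigger: loose arm, 0.35 to 0.62 kg, 245 mm long, x from foot to cup, z up; origin on the cup's axis at bench height (level: origin z = 0, both parked and hitched). Straight bar 24 mm wide (y), 50 to 66 mm high, from x = -60 to -212 mm. Leg at x = -200 mm with an 80 mm wide foot on the bench, wire fork above it up to 110 mm. Parked with the cup's rim on the wooden block. Hitched, it may point any way.
- cup_center (a point): centre of the round, downward-open dark steel cup = where the ball's centre lies when seated: 40 mm above the outrigger's origin, axes as the outrigger. Cup rim 34 mm, ceiling (rests on the ball's top) 60 mm, outside top 70 mm above the outrigger's origin; bore 43 mm in diameter, flared to 47 mm at the rim, 56 mm outside.
- bar_grip (a point): free place to grasp the outrigger's bar across y, near the centre of mass: x = -125 mm, 58 mm above the outrigger's origin (mid height of the bar); axes as the outrigger
- latch_lever (a joint): steel latch lever on the arm: 0 = pressed down flat over the bar (latched, its hook under the ball), 0.9 = fully raised (rad); starts at 0.75 to 0.9. Pivot across the arm at x = -38 mm, 58 mm above the outrigger's origin. Friction 0.18 N m: stays where left, takes 3 to 6 N at the pad, then a hard stop at 0. The hook holds only a fully seated cup.
- lever_pad (a point): middle of the top face of the lever's rubber pad (30 x 24 mm), 57 mm behind the pivot and 22 mm above it when latched, that is 80 mm above the bench at x = -95 mm of the outrigger; moves on an arc about the pivot. Raised, it faces up and towards the cup: press it back (away from the cup) and down along that arc; pushing straight down on the end of the raised lever jams.
- park_block: fixed light wooden block 62 x 62 x 34 mm under the parked cup; origin at the centre of its underside
- jar: standing white jar with green lid, 53 mm across, 72 mm high, origin at its underside; leave alone
- torch: black torch 108 x 32 x 32 mm, lying, origin at its underside; leave alone
- marker: blue marker pen 153 x 18 x 16 mm, lying, origin at its underside; leave alone

How it is judged:
By the outcome, as a careful person would: the job done as asked, in the order asked, and still so for the second after the job is handed in, with the robot touching nothing.
It also fails if it takes over 72 s, if anything falls off the work surface, if the arm or the gripper's body presses on something with over 40 N, if the wrist force passes 120 N, or if a joint passes its speed limit or range.

## Robot

A 6-joint arm with a two-finger parallel gripper is mounted at the origin on a cart in front of the work surface, level with it; the furniture and walls round the work are solid. World frame = base frame: x ahead of the robot, y to its left, z up, the work surface at z = 0. Lengths are in m, angles in rad, forces in N, time in s.
With the tool pointing down it reaches from about 0.4 to 0.825 m from the base axis. Payload 7 kg.
Tool frame: the origin (TCP) lies at the very end of the fingers, on their centre line; the grasp point (between the pads) lies arm.hold_point_z behind it (arm.hold_point_z is the distance from the TCP to the grasp point, in m); z points along the fingers, y is the line along which they close (so a half turn about z gives the same grasp; the last joint's range is limited). The gripper opens to 88 mm and grips with 3 to 60 N. Pads are 19 mm wide; open, the fingers measure 130 mm over their backs; the gripper's body (78 mm by 193 mm) begins 47 mm behind the grasp point.
Start: joints at [1.537, 0.359, 0.012, 0, -1.224, -0.288], TCP at [0.213, 0.64, 0.227] pointing down, gripper open.
Joint ranges: [-3.07, 3.07], [-1.43, 2.12], [-1.02, 1.25], [-3.03, 1.67], [-3.05, -0], [-3.03, 3.03]. Speed limits (rad/s): [2.39, 2.39, 3.01, 3.14, 3.14, 3.14].

## Interface

Orientations are given as [roll, pitch, yaw] about the fixed x, y, z axes, in that order (R = Rz(yaw) Ry(pitch) Rx(roll)).
In Python, from station import arm gives the robot as it stands.
- The arm moves only by the tool nudge_tcp, called after ">>>" as name(argument=value, ...) on one line, values as JSON. Schema: {"type":"object","properties":{"motion":{"type":"string"},"squeeze":{"type":"number"},"only":{"type":"string"},"quiet":{"type":"boolean"},"lines":{"type":"string"}},"required":["motion"],"additionalProperties":false}. motion is a string of 1 to 20 rows, one to a line, with the numbers parted by spaces; each row has 5 numbers: the finger opening in m, then dx, dy, dz in units of 100 mm, then a turn about the tool's z in units of 0.05 rad; each row is the pose to reach, as a shift and turn from the pose commanded when the call began, along the tool's axes at that moment; what a row does not reach only later rows make up. A row lasts 1/12 s, in which the tool goes at most 0.0417 m and 0.125 rad, less where a joint would pass 70% of its speed; a pose out of reach is approached as far as the arm can. The fingers move at their own pace and stop on an object; squeeze is the grip in N (left out, the last holds). Time passes only in rows, so rows that do not move let the fingers close. The tool returns the time, the measured TCP pose, the force, the opening and the grip force at its end. only (a regular expression) keeps the lines of the reply that match it, lines (a string "A,B") keeps lines A to B, and quiet returns only ok. Input that does not fit is refused with a message, and nothing moves.
- arm.get_state(): the state, without advancing time (a new reading comes with each control period).
- arm.grab_frame(name): name is "scene" or "side" or "wrist"; returns the picture (420x560x3 uint8, red, green, blue); there is no depth.
- arm.camera_params(name): a dict with "fx", "fy", "cx", "cy" (pixels), "T" (4x4, takes a point from camera to world coordinates); the wrist camera has in their place "hand_eye" (4x4, takes a point from camera to tool coordinates, whose origin is the TCP and whose axes are the flange's). Camera axes: x right, y down, z forward; pixel columns grow to the right and rows downward; lengths in m; the calibration is good to about 2 mm. The wrist camera is an equidistant fisheye: a pixel r from the principal point sees the ray r / f radians off the axis. A picture is of the moment at which its call begins: read the wrist's pose just before it. camera_params takes no time and is no camera call.
- arm.job_done(): hands the job in; it is judged then, once.
The state is a dict: "t": time; "q": joint angles; "qd": joint speeds; "joint_efforts": joint torques, N m; "eef_pos": TCP position; "ee_rot": TCP orientation; "force": force on the tool from outside, world axes, zero at the start; "moment": the same for the moment, N m; "width": finger opening in m; "gripper_force": force on a finger pad.
Only numpy, scipy, OpenCV 4.12 (cv2) and the standard library are available. Lean on these libraries where they do the work, as an engineer would, in place of code of your own. Each camera call takes 0.05 s, during which the arm holds its last target. There are 200 camera calls.

## Working session

There is one attempt and no reset: what is moved stays moved. The work goes in short steps, Python scripts to look and compute and a tool call to move; the robot and the scene stay as the last step left them, time stands still between calls to the robot, and variables do not carry over. Pictures are saved under pics/ and viewed, at most 10 in all, crops included, and the job is handed in when it is done.

```bash
ls; mkdir -p pics; python3 - <<'E'
from station import arm
import cv2, numpy as np
s=arm.get_state(); print(s, arm.hold_point_z)
for n in ("scene","side","wrist"):
    im=arm.grab_frame(n); cv2.imwrite(f"pics/{n}0.png",im[:,:,::-1]); print(n,arm.camera_params(n))
E
```

```text
pics
station.py
{'t': 0.0, 'q': array([ 1.53713592e+00,  3.59367146e-01,  1.10696364e-02, -3.13359874e-04,
       -1.22410653e+00, -2.88104979e-01]), 'qd': array([ 4.97597135e-05, -3.50013075e-04, -1.30580413e-03,  6.32098090e-04,
        1.76085208e-03,  1.88908284e-03]), 'joint_efforts': array([-9.23747939e-04, -5.82714558e+01,  2.93051273e+01,  6.99724853e+00,
        6.86983185e-03, -1.68769852e-04]), 'eef_pos': array([0.21334429, 0.6398893 , 0.22564678]), 'ee_rot': array([ 3.13996750e+00, -1.74409198e-04, -3.21871957e-01]), 'force': array([ 0.3449045 , -0.40460589, -0.10533324]), 'moment': array([-0.03387594, -0.0213315 ,  0.01290182]), 'gripper_force': 0.0, 'width': 0.0875998293305952} 0.0188
scene {'fx': 396.64108557627947, 'fy': 396.64108557627947, 'cx': 285.8173509317619, 'cy': 209.666736563896, 'T': array([[ 0.71876221, -0.5599021 ,  0.41217779,  0.25414776],
       [-0.69519345, -0.57082839,  0.43687643, -0.2433388 ],
       [-0.00932524, -0.60055356, -0.79953015,  0.74443698],
       [ 0.        ,  0.  
[... 159 characters left out ...]
0.56873642, -0.53919122,  0.62113743,  0.06800392],
       [-0.822487  ,  0.37955995, -0.42361466,  0.51323002],
       [-0.00734959, -0.75180255, -0.65934734,  0.63891826],
       [ 0.        ,  0.        ,  0.        ,  1.        ]])}
wrist {'fx': 325.19226210127806, 'fy': 325.19226210127806, 'cx': 275.88957837480814, 'cy': 209.6126449310246, 'hand_eye': array([[ 5.88500384e-04, -9.69072896e-01, -2.46773936e-01,
         6.52170676e-02],
       [ 9.99998601e-01,  1.83911299e-04,  1.66255851e-03,
         3.08612339e-04],
       [-1.56575587e-03, -2.46774569e-01,  9.69071649e-01,
        -1.58649871e-01],
       [ 0.00000000e+00,  0.00000000e+00,  0.00000000e+00,
         1.00000000e+00]])}
```
View pics/scene0.png

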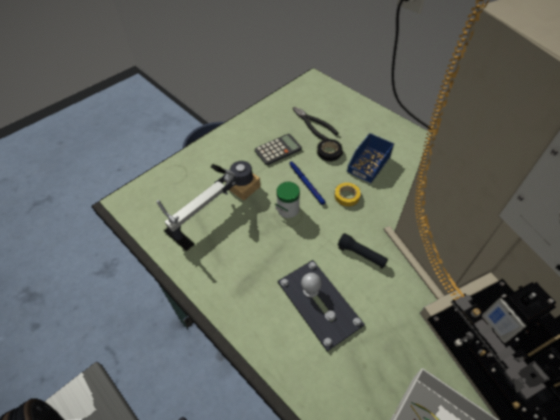

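View pics/side0.png

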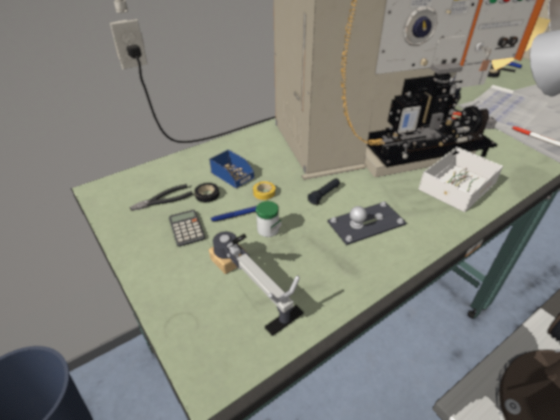

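The scene view shows the arm with cup at (241,171) on its block, the foot at (180,235), the jar at (288,198), the ball at (311,284) and the plate centre at (320,305). In the side view the cup is at (225,241), the foot at (285,320) and the ball at (358,215). I'll enlarge these areas in one montage.

```bash
cat > h.py <<'E'
import numpy as np, cv2
from station import arm
P={n:arm.camera_params(n) for n in("scene","side")}
def ray(n,uv):
    p=P[n]; d=np.array([(uv[0]-p["cx"])/p["fx"],(uv[1]-p["cy"])/p["fy"],1.]); d=p["T"][:3,:3]@d
    return p["T"][:3,3],d/np.linalg.norm(d)
def tri(a,b):
    (o1,d1),(o2,d2)=ray("scene",a),ray("side",b)
    t=np.linalg.lstsq(np.c_[d1,-d2],o2-o1,rcond=None)[0]
    p,q=o1+t[0]*d1,o2+t[1]*d2
    return (p+q)/2,np.linalg.norm(p-q)
def plane(n,uv,z):
    o,d=ray(n,uv); return o+d*(z-o[2])/d[2]
def proj(n,X):
    p=P[n]; c=p["T"][:3,:3].T@(np.asarray(X)-p["T"][:3,3]); return np.array([p["cx"]+p["fx"]*c[0]/c[2],p["cy"]+p["fy"]*c[1]/c[2]])
E
python3 - <<'E'
import cv2,numpy as np
a=cv2.imread("pics/scene0.png");b=cv2.imread("pics/side0.png")
def c(im,x,y,w=100,h=75): return cv2.resize(im[y:y+h,x:x+w],(400,300),interpolation=cv2.INTER_CUBIC)
m=np.vstack([np.hstack([c(a,162,155,110,83),c(b,200,225,110,83)]),np.hstack([c(a,270,255,110,83),c(b,318,180,100,75)])])
cv2.imwrite("pics/m1.png",m)
E
```

View pics/m1.png

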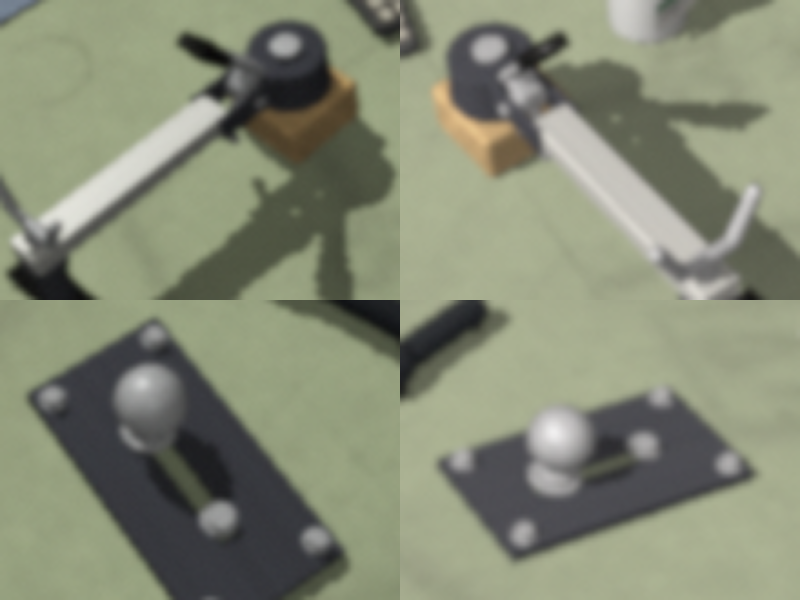

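The montage is clear. The cup's light top disc is at about scene (240.4,167.1) and side (224.5,238.2). The ball is at scene (311,282) and side (358,214.5), and the lever is raised with its pad near scene (217,167). Next I'll refine these with masks and triangulate.

```bash
cat > m.py <<'E'
from h import *
import cv2
I={n:cv2.imread(f"pics/{n}0.png") for n in P}
def blob(n,x0,y0,x1,y1,thr,k=8):
    im=cv2.resize(I[n][y0:y1,x0:x1],None,fx=k,fy=k,interpolation=cv2.INTER_CUBIC)
    hsv=cv2.cvtColor(im,cv2.COLOR_BGR2HSV); m=((hsv[...,1]<45)&(hsv[...,2]>thr)).astype(np.uint8)
    cs,_=cv2.findContours(m,cv2.RETR_EXTERNAL,cv2.CHAIN_APPROX_NONE); c=max(cs,key=cv2.contourArea)[:,0,:]
    return (c+.5)/k-.5+[x0,y0]
def dark(n,x0,y0,x1,y1,thr=75):
    g=I[n][y0:y1,x0:x1].max(2); cs,_=cv2.findContours((g<thr).astype(np.uint8),0,1)
    return max(cs,key=cv2.contourArea)[:,0,:]+[x0,y0]
cen=lambda c:np.array(cv2.minEnclosingCircle(c.astype(np.float32))[0])
d=[blob("scene",233,161,248,174,120),blob("side",217,232,232,244,120)]
dc=[(c.min(0)+c.max(0))/2 for c in d]; print("cup disc",dc,tri(*dc))
b=[blob("scene",298,268,325,290,95),blob("side",348,203,368,222,95)]
for c in b: print("ball box",c.min(0),c.max(0))
for n,c in zip(P,(dc)): print("cup@70",plane(n,c,.07))
for n,r in(("scene",(162,170,232,240)),("side",(230,240,300,310))):
    c=blob(n,*r,150); q=cv2.minAreaRect(c.astype(np.float32)); print(n,"bar",q,cv2.boxPoints(q).round(1).tolist())
    for p in cv2.boxPoints(q): print(plane(n,p,.066).round(4))
for n,r in(("scene",(272,255,370,355)),("side",(325,195,410,245))):
    c=dark(n,*r); q=cv2.boxPoints(cv2.minAreaRect(c)); 
    ap=cv2.approxPolyDP(cv2.convexHull(c),4,True)[:,0]; print(n,"plate",ap.tolist()); print([plane(n,p,.008)[:2].round(4).tolist() for p in ap])
man={"ball":[(311,282.1),(358.2,214.5)],"pad":[(217,167.4),(240.7,238.2)]}
for k,v in man.items(): print(k,tri(*v))
print("bolts scene",[plane("scene",(u/3.636+270,v/3.614+255),.013).round(4).tolist() for u,v in((153,37),(51,99),(316,240),(218,218))])
print("bolts side",[plane("side",(u/4+318,v/4+180),.013).round(4).tolist() for u,v in((60,160),(123,233),(260,97),(328,163),(243,146))])
E
python3 m.py
```

```text
cup disc [array([239.75  , 166.9375]), array([223.875 , 238.0625])] (array([0.61128147, 0.28906873, 0.06902107]), np.float64(0.0017819745253126506))
ball box [300.9375 271.9375] [318.5625 288.3125]
ball box [347.5625 202.5625] [367.4375 221.4375]
cup@70 [0.61171622 0.28896054 0.07      ]
cup@70 [0.60916876 0.28942919 0.07      ]
scene bar ((196.8555145263672, 201.03956604003906), (13.566047668457031, 63.28253173828125), 56.540496826171875) [[166.6999969482422, 212.8000030517578], [219.5, 177.89999389648438], [227.0, 189.3000030517578], [174.1999969482422, 224.10000610351562]]
[0.4166 0.2993 0.066 ]
[0.5589 0.2983 0.066 ]
[0.5498 0.2601 0.066 ]
[0.4111 0.2635 0.066 ]
side bar ((264.5, 281.6875), (55.5, 69.875), 90.0) [[229.60000610351562, 253.89999389648438], [299.3999938964844, 253.89999389648438], [299.3999938964844, 309.3999938964844], [229.60000610351562, 309.3999938964844]]
[0.566  0.3001 0.066 ]
[0.4848 0.1844 0.066 ]
[0.3786 0.2637 0.066 ]
[0.4492 0.3647 0.066 ]
scene plate [[305, 265], [319, 269], [363, 324], [328, 351], [281, 286]]
[[0.5615, 0.0263], [0.5756, -0.0007], [0.5494, -0.1398], [0.464, -0.1275], [0.4921, 0.0267]]
side plate [[373, 214], [365, 220]]
[[0.5299, -0.0789], [0.5251, -0.0471]]
ball (array([ 0.52808423, -0.02031415,  0.03890144]), np.float64(0.0034917311962312683))
pad (array([0.54759037, 0.28217888, 0.11836544]), np.float64(0.005143178299892418))
bolts scene [[0.5696, 0.0138, 0.013], [0.5004, 0.0263, 0.013], [0.543, -0.1292, 0.013], [0.5154, -0.0854, 0.013]]
bolts side [[0.566, 0.0207, 0.013], [0.4975, 0.0318, 0.013], [0.5386, -0.1217, 0.013], [0.471, -0.1097, 0.013], [0.5115, -0.079, 0.013]]
```

The rows are not in the units I measure in: shifts go in units of 100 mm and turns go in units of 0.05 rad. I convert before sending: 0.36 m is 3.6, 0.26 m is 2.6, -0.38 rad is -7.6.

>>> nudge_tcp(motion="0.088 1 0.7 0 -2\n0.088 2 1.4 0 -4\n0.088 3 2.1 0 -6\n0.088 3.6 2.6 0 -7.6\n0.088 3.6 2.6 0 -7.6\n0.088 3.6 2.6 0 -7.6\n0.088 3.6 2.6 0 -7.6\n0.088 3.6 2.6 0 -7.6\n0.088 3.6 2.6 0 -7.6\n0.088 3.6 2.6 0 -7.6\n0.088 3.6 2.6 0 -7.6\n0.088 3.6 2.6 0 -7.6\n0.088 3.6 2.6 0 -7.6\n0.088 3.6 2.6 0 -7.6\n0.088 3.6 2.6 0 -7.6", squeeze=40)

```text
t: 1.4
eef_pos: [0.4724, 0.2804, 0.2264]
ee_rot: [3.142, 0.0, 0.059]
force: [0.0, -0.0, -0.8]
width: 0.0876
gripper_force: 0.0
```

```bash
cat >> h.py <<'E'
from scipy.spatial.transform import Rotation as Ro
W=arm.camera_params("wrist")
def wgrab(name):
    s=arm.get_state(); im=arm.grab_frame("wrist"); cv2.imwrite(f"pics/{name}.png",im[:,:,::-1])
    T=np.eye(4); T[:3,:3]=Ro.from_euler("xyz",s["ee_rot"]).as_matrix(); T[:3,3]=s["eef_pos"]; T=T@W["hand_eye"]; np.save(f"pics/{name}.npy",T)
    # rectified view: pinhole, same f
    return im[:,:,::-1],T
def wray(T,uv):
    x,y=(uv[0]-W["cx"])/W["fx"],(uv[1]-W["cy"])/W["fy"]; r=np.hypot(x,y)
    d=np.array([x*np.sinc(r/np.pi),y*np.sinc(r/np.pi),np.cos(r)]); return T[:3,3],T[:3,:3]@d
def wplane(T,uv,z):
    o,d=wray(T,uv); return o+d*(z-o[2])/d[2]
def multi(rays):
    A=[np.eye(3)-np.outer(d,d) for o,d in rays]; return np.linalg.solve(sum(A),sum(a@o for a,(o,d) in zip(A,rays)))
E
python3 - <<'E'
from h import *
im,T=wgrab("w1"); print(arm.get_state()["q"].round(3))
for k,v in {"jar lid":((288,189),.072),"jar base":((289,214),0),"torch a":((345,242),.016),"torch b":((382,262),.016),"mark a":((293,165),.008),"mark b":((322,203),.008),"edge1":((97,205),0),"edge2":((200,318),0),"edge3":((290,415),0),"foot":((180,236),0),"foota":((168,230),0.004),"footb":((190,246),.004)}.items(): print(k,plane("scene",v[0],v[1]).round(3))
E
```

```text
[ 0.893  0.153 -0.267 -0.    -1.151  0.738]
jar lid [0.644 0.162 0.072]
jar base [0.634 0.149 0.   ]
torch a [0.66  0.002 0.016]
torch b [ 0.678 -0.084  0.016]
mark a [0.745 0.248 0.008]
mark b [0.708 0.114 0.008]
edge1 [0.327 0.488 0.   ]
edge2 [0.334 0.091 0.   ]
edge3 [ 0.341 -0.153  0.   ]
foot [0.417 0.277 0.   ]
foota [0.406 0.306 0.004]
footb [0.417 0.237 0.004]
```

View pics/w1.png

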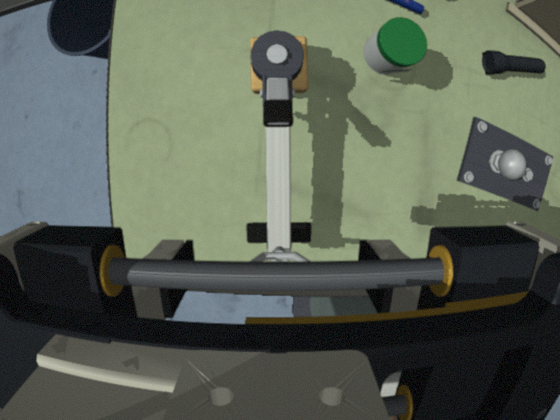

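The wrist view shows the cup disc at (277,54), the bar running straight down to about (279,250), the lever pad at (278,111) and the ball at (512,164). I'll take mask centroids and fuse them with the fixed cameras.

```bash
cat > m2.py <<'E'
from h import *
im=cv2.imread("pics/w1.png"); T=np.load("pics/w1.npy")
def blob(x0,y0,x1,y1,thr,k=6):
    c=cv2.resize(im[y0:y1,x0:x1],None,fx=k,fy=k,interpolation=cv2.INTER_CUBIC); h=cv2.cvtColor(c,cv2.COLOR_BGR2HSV)
    m=((h[...,1]<45)&(h[...,2]>thr)).astype(np.uint8); cs,_=cv2.findContours(m,0,1); c=max(cs,key=cv2.contourArea)[:,0]
    return (c+.5)/k-.5+[x0,y0],m
c,_=blob(264,40,292,68,150); d=(c.min(0)+c.max(0))/2
c,_=blob(494,148,530,182,100); b=np.array(cv2.minEnclosingCircle(c.astype(np.float32))[0]); print("disc",d,"ball",b,c.min(0),c.max(0))
print("cup wrist@.07",wplane(T,d,.07).round(4),"multi",multi([wray(T,d),ray("scene",(239.9,167.0)),ray("side",(224.1,238.1))]).round(4))
print("ball wrist@.04",wplane(T,b,.04).round(4),"multi",multi([wray(T,b),ray("scene",(311,282.1)),ray("side",(358.2,214.5))]).round(4))
g=cv2.cvtColor(im,cv2.COLOR_BGR2HSV)
pts=[]
for v in range(135,215,5):
    u=np.where((g[v,250:310,1]<40)&(g[v,250:310,2]>150))[0]+250
    pts.append([(u.min()+u.max())/2,v,u.max()-u.min()+1])
pts=np.array(pts); X=np.array([wplane(T,p[:2],.066) for p in pts])
print("widths",pts[:,2]); f=np.polyfit(X[:,0],X[:,1],1); print("bar yaw",np.arctan(f[0]),"y at x=.486",np.polyval(f,.486),"y at cup .611",np.polyval(f,.611))
E
python3 m2.py
```

```text
disc [276.33333333  53.25      ] ball [511.5        165.58332825] [493.58333333 149.25      ] [529.41666667 181.41666667]
cup wrist@.07 [0.6114 0.2878 0.07  ] multi [0.6114 0.2883 0.0689]
ball wrist@.04 [ 0.5263 -0.0228  0.04  ] multi [ 0.527  -0.0206  0.0407]
widths [24. 23. 23. 23. 23. 23. 23. 23. 23. 23. 23. 23. 24. 24. 23. 23.]
bar yaw 0.07356162740476349 y at x=.486 0.2793548615398856 y at cup .611 0.28856668698655125
```

Scaled: 0.187 m is 1.87, 0.18 m is 1.8, -0.015 rad is -0.3.

>>> nudge_tcp(motion="0.088 0.07 0.01 0.3 -0.3\n0.088 0.14 0.02 0.6 -0.3\n0.088 0.14 0.02 0.9 -0.3\n0.088 0.14 0.02 1.2 -0.3\n0.088 0.14 0.02 1.5 -0.3\n0.088 0.14 0.02 1.7 -0.3\n0.088 0.14 0.02 1.8 -0.3\n0.088 0.14 0.02 1.87 -0.3\n0.088 0.14 0.02 1.87 -0.3\n0.088 0.14 0.02 1.87 -0.3")

```text
t: 2.28
eef_pos: [0.4872, 0.2794, 0.0403]
ee_rot: [-3.141, -0.001, 0.074]
force: [-0.4, 0.7, 0.2]
width: 0.088
gripper_force: 0.0
```

>>> nudge_tcp(motion="0.02 0 0 0 0\n0.02 0 0 0 0\n0.02 0 0 0 0\n0.02 0 0 0 0\n0.02 0 0 0 0\n0.02 0 0 0 0\n0.02 0 0 0 0\n0.02 0 0 0 0", squeeze=45)

```text
t: 2.95
eef_pos: [0.4869, 0.2786, 0.0396]
ee_rot: [3.142, 0.0, 0.073]
force: [-0.1, 0.0, 0.2]
width: 0.0397
gripper_force: 0.0
```

>>> nudge_tcp(motion="0.02 0 0 0 0\n0.02 0 0 0 0\n0.02 0 0 0 0\n0.02 0 0 0 0\n0.02 0 0 0 0\n0.02 0 0 0 0", squeeze=45)

```text
t: 3.45
eef_pos: [0.4869, 0.2788, 0.0395]
ee_rot: [-3.142, -0.0, 0.073]
force: [-0.1, 0.7, -0.8]
width: 0.0237
gripper_force: 45.0
```

Scaled: -0.11 m is -1.1, -0.105 m is -1.05.

>>> nudge_tcp(motion="0.02 0 0 -0.05 0\n0.02 0 0 -0.15 0\n0.02 0 0 -0.3 0\n0.02 0 0 -0.5 0\n0.02 0 0 -0.7 0\n0.02 0 0 -0.9 0\n0.02 0 0 -1 0\n0.02 0 0 -1.05 0\n0.02 0 0 -1.1 0\n0.02 0 0 -1.1 0\n0.02 0 0 -1.1 0", squeeze=45)

```text
t: 4.37
eef_pos: [0.4864, 0.2782, 0.1487]
ee_rot: [3.141, 0.001, 0.073]
force: [0.2, 0.0, -5.4]
width: 0.0237
gripper_force: 45.0
```

```bash
python3 - <<'E'
from h import *
wgrab("w2"); s=arm.get_state(); print(s["eef_pos"],s["ee_rot"],s["moment"],s["force"])
E
```

```text
[0.48631763 0.27816105 0.14844868] [3.14048419e+00 1.57110767e-03 7.29726459e-02] [-0.06291858  0.11508548  0.02264432] [-0.16107802 -1.4815285  -5.59769786]
```

View pics/w2.png

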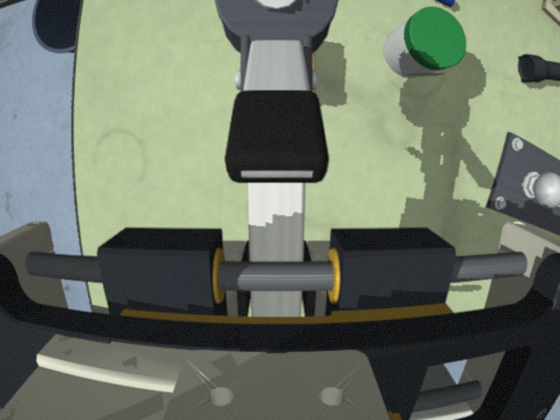

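The arm is held level: the cup is straight ahead at (277,0) and the raised lever's pad is at (277,135). Next I'll swing to a viewpoint beside the ball.

>>> nudge_tcp(motion="0.02 -0.02 0.1 0 0.8\n0.02 -0.05 0.3 0 2.4\n0.02 -0.09 0.5 0 4.2\n0.02 -0.12 0.7 0 6\n0.02 -0.16 0.9 0 7.8\n0.02 -0.2 1.1 0 9.4\n0.02 -0.23 1.3 0 11\n0.02 -0.26 1.45 0 12.4\n0.02 -0.27 1.52 0 13\n0.02 -0.28 1.56 0 13.4\n0.02 -0.28 1.56 0 13.4\n0.02 -0.28 1.56 0 13.4\n0.02 -0.28 1.56 0 13.4")

```text
t: 5.5
eef_pos: [0.4706, 0.1217, 0.1494]
ee_rot: [-3.142, -0.0, -0.595]
force: [0.8, -0.0, -5.8]
width: 0.0241
gripper_force: 45.0
```

```bash
python3 - <<'E'
from h import *
wgrab("w3"); s=arm.get_state(); print(s["eef_pos"],s["ee_rot"])
E
```

```text
[0.47059672 0.12168919 0.14949535] [-3.14152509e+00 -7.03905300e-05 -5.95191497e-01]
```

View pics/w3.png

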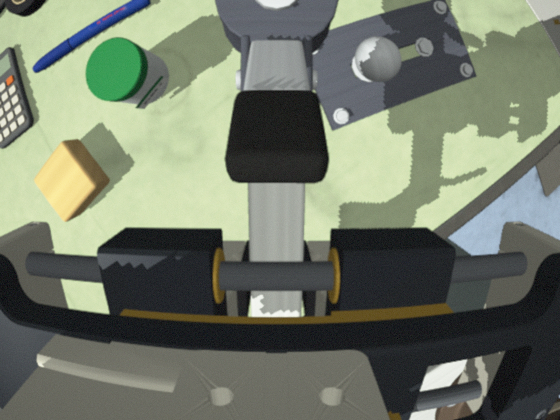

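The ball is at about (377,60) with a radius of about 24 px, partly shaded. Plate bolts are at (341,116), (440,6) and (466,70), and the slot bolt is at (424,46). The cup is at the top edge.

```bash
python3 - <<'E'
from h import *
im=cv2.imread("pics/w3.png"); T=np.load("pics/w3.npy"); g=cv2.cvtColor(im,cv2.COLOR_BGR2GRAY)
k=6; c=cv2.GaussianBlur(cv2.resize(g[25:100,340:415],None,fx=k,fy=k,interpolation=cv2.INTER_CUBIC),(0,0),4)
h=cv2.HoughCircles(c,cv2.HOUGH_GRADIENT,1.5,200,param1=60,param2=20,minRadius=120,maxRadius=170)[0]
print(h[:, :]/k+[340,25,0])
for thr in(85,100,115):
    m=(c>thr).astype(np.uint8); cs,_=cv2.findContours(m,0,1); q=max(cs,key=cv2.contourArea)[:,0]/k+[340,25]; e,r=cv2.minEnclosingCircle(q.astype(np.float32)); print(thr,q.min(0),q.max(0),e,r)
u=h[0,:2]/k+[340,25]
W1=np.load("pics/w1.npy")
print("ball w3@.04",wplane(T,u,.04),"multi w3/w1/scene/side",multi([wray(T,u),ray("scene",(311,282.1)),ray("side",(358.2,214.5))]))
for p in((341,116),(440,6),(466,70)): print("bolt",wplane(T,p,.014))
print("slot bolt",wplane(T,(424,46),.014))
# small crop for check
v=cv2.resize(im[20:110,320:440],None,fx=5,fy=5); x=((u-[320,20])*5).astype(int); cv2.circle(v,tuple(map(int,x)),int(h[0,2]/k*5),(0,0,255),1); cv2.imwrite("pics/c3.png",v)
E
```

```text
[[371.375       60.875       21.14999962]]
85 [340.  25.] [414.83333333  99.83333333] (370.3287048339844, 62.416664123535156) 48.16477966308594
100 [340.  25.] [414.83333333  99.83333333] (370.2073669433594, 62.41667175292969) 48.088401794433594
115 [350.66666667  36.16666667] [414.83333333  82.83333333] (383.05267333984375, 57.202919006347656) 33.98365783691406
ball w3@.04 [ 0.52943027 -0.01577987  0.04      ] multi w3/w1/scene/side [ 0.52889832 -0.01917936  0.0374084 ]
bolt [0.50163465 0.02843817 0.014     ]
bolt [ 0.5443417  -0.12746072  0.014     ]
bolt [ 0.47515225 -0.11367373  0.014     ]
slot bolt [ 0.51701398 -0.08305829  0.014     ]
```

View pics/c3.png

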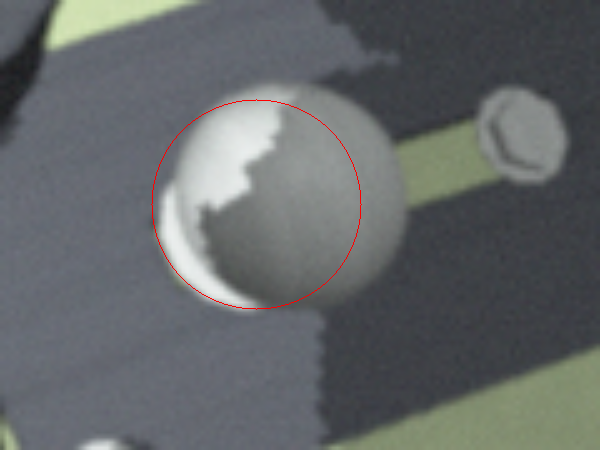

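The Hough circle caught the bright base ring as well. The true ball outline in the crop has its centre at about (293,196) and radius 115, so the wrist pixel is about (378.2,58.8).

```bash
python3 - <<'E'
from h import *
T=np.load("pics/w3.npy"); u=(378.2,58.8)
print(wplane(T,u,.04),multi([wray(T,u),ray("scene",(311,282.1)),ray("side",(358.2,214.5))]))
b=wplane(T,u,.04)[:2]; c=np.array([.523,-.0495]); y=np.array([.1833,.983]); print("along slot",(b-c)@y,"across",(b-c)@[.983,-.1833])
c2=wplane(np.load("pics/w2.npy"),(277,3),.18);print(c2)
E
```

```text
[ 0.52800187 -0.02221545  0.04      ] [ 0.52795529 -0.02101193  0.03951344]
along slot 0.027737553684307147 across -8.441506594294036e-05
[0.60295937 0.28626182 0.18      ]
```

Scaled: 0.033 m is 0.33, 0.031 m is 0.31, 0.705 rad is 14.1.

>>> nudge_tcp(motion="0.02 0.03 0.01 0 1.2\n0.02 0.08 0.02 0 3.2\n0.02 0.13 0.03 0 5.4\n0.02 0.18 0.04 0 7.6\n0.02 0.23 0.05 0 9.8\n0.02 0.28 0.06 0 12\n0.02 0.31 0.06 0 13.2\n0.02 0.33 0.06 0 14.1\n0.02 0.33 0.06 0 14.1\n0.02 0.33 0.06 0 14.1\n0.02 0.33 0.06 0 14.1")

```text
t: 6.47
eef_pos: [0.4942, 0.0978, 0.1495]
ee_rot: [3.141, -0.0, -1.3]
force: [0.5, -0.3, -6.6]
width: 0.0233
gripper_force: 45.0
```

>>> nudge_tcp(motion="0.02 0 0 0.1 0\n0.02 0 0 0.25 0\n0.02 0 0 0.4 0\n0.02 0 0 0.55 0\n0.02 0 0 0.65 0\n0.02 0 0 0.7 0\n0.02 0 0 0.7 0\n0.02 0 0 0.7 0")

```text
t: 7.13
eef_pos: [0.4945, 0.0976, 0.0796]
ee_rot: [3.142, -0.0, -1.301]
force: [-0.3, -0.1, -5.7]
width: 0.0235
gripper_force: 45.0
```

```bash
python3 - <<'E'
from h import *
s=arm.get_state(); print(s["eef_pos"],s["ee_rot"],s["force"],s["moment"])
a=arm.grab_frame("scene")[:,:,::-1]; b=arm.grab_frame("side")[:,:,::-1]
cv2.imwrite("pics/sc4.png",a); cv2.imwrite("pics/sd4.png",b)
def c(im,x,y,w=130,h=97): return cv2.resize(im[y:y+h,x:x+w],(400,300),interpolation=cv2.INTER_CUBIC)
cv2.imwrite("pics/m4.png",np.hstack([c(a,250,215),c(b,300,165)]))
E
```

```text
[0.4944928  0.09756789 0.07964346] [ 3.14151083e+00 -2.80691334e-04 -1.30130255e+00] [-0.25664013 -0.05969466 -5.65181068] [ 0.17412888 -0.08159295  0.07041998]
```

View pics/m4.png

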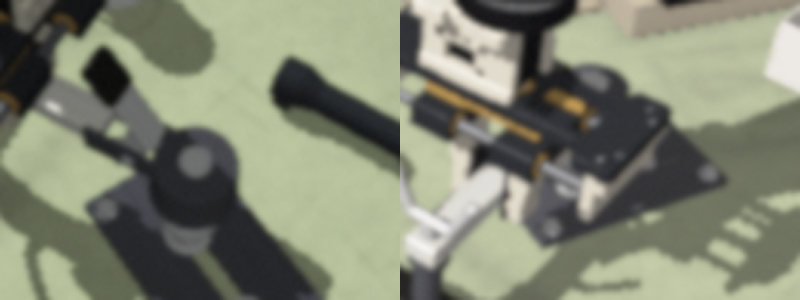

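In the scene view the cup, with its disc at about (313.4,267), hangs just above the ball, whose lower edge shows beneath it. The side view is blocked by the gripper. I'll check the offset numerically.

```bash
python3 - <<'E'
from h import *
im=cv2.imread("pics/sc4.png")[258:276,303:324]; k=8
c=cv2.resize(im,None,fx=k,fy=k,interpolation=cv2.INTER_CUBIC).max(2)
for thr in (90,105,120):
    cs,_=cv2.findContours((c>thr).astype(np.uint8),0,1)
    for q in cs:
        q=q[:,0]/k-.5+[303,258]
        if np.ptp(q[:,0])>4: print(thr,q.min(0),q.max(0),(q.min(0)+q.max(0))/2)
p=plane("scene",(313.4,267),.1101); print("cup now",p)
print("pred proj of ball axis at .11",proj("scene",(.528,-.022,.1101)), "scene cam ball@.04",plane("scene",(311,282.1),.04),"scene cam cup parked",plane("scene",(239.9,167),.07))
E
```

```text
90 [308.25  261.875] [318.25 271.25] [313.25   266.5625]
90 [318.75 257.5 ] [323.375 261.   ] [321.0625 259.25  ]
105 [309.125 263.125] [316.875 270.5  ] [313.     266.8125]
cup now [ 0.52678711 -0.02448517  0.1101    ]
pred proj of ball axis at .11 [312.86533648 265.71230946] scene cam ball@.04 [ 0.52945503 -0.01996141  0.04      ] scene cam cup parked [0.61183713 0.28856505 0.07      ]
```

Scaled: 0.02 m is 0.2, -0.001 m is -0.01.

>>> nudge_tcp(motion="0.02 -0.01 -0.01 0.03 0\n0.02 -0.01 -0.01 0.08 0\n0.02 -0.01 -0.01 0.12 0\n0.02 -0.01 -0.01 0.16 0\n0.02 -0.01 -0.01 0.2 0\n0.02 -0.01 -0.01 0.24 0\n0.02 -0.01 -0.01 0.27 0\n0.02 -0.01 -0.01 0.27 0\n0.02 -0.01 -0.01 0.27 0")

```text
t: 7.98
eef_pos: [0.4949, 0.0986, 0.0523]
ee_rot: [3.141, -0.0, -1.302]
force: [0.2, -0.7, -5.3]
width: 0.0235
gripper_force: 45.0
```

```bash
python3 -c "
from station import arm
s=arm.get_state();print(s['eef_pos'],s['force'],s['moment'])"
```

```text
[0.49486851 0.09861109 0.05229283] [ 0.24251068 -0.6536565  -5.33589478] [ 0.07673184  0.01865439 -0.01651859]
```

Scaled: 0.0125 m is 0.125, 0.012 m is 0.12.

>>> nudge_tcp(motion="0.02 0 0 0.03 0\n0.02 0 0 0.05 0\n0.02 0 0 0.07 0\n0.02 0 0 0.09 0\n0.02 0 0 0.11 0\n0.02 0 0 0.12 0\n0.02 0 0 0.125 0\n0.02 0 0 0.125 0\n0.02 0 0 0.125 0")

```text
t: 8.73
eef_pos: [0.495, 0.0987, 0.0401]
ee_rot: [-3.142, -0.0, -1.302]
force: [-0.3, -0.1, -4.9]
width: 0.0236
gripper_force: 45.0
```

```bash
python3 -c "
from station import arm
s=arm.get_state();print(s['eef_pos'],s['force'],s['moment'])"
```

```text
[0.49501507 0.09872765 0.0400881 ] [-0.26766486 -0.11906646 -4.91066359] [0.16490842 0.02439231 0.01372584]
```

Free so far, with no lateral force. I'll go down a few more tenths of a millimetre until it carries.

Scaled: 0.001 m is 0.01, 0.0005 m is 0.005.

>>> nudge_tcp(motion="0.02 0 0 0.005 0\n0.02 0 0 0.01 0\n0.02 0 0 0.01 0\n0.02 0 0 0.01 0")

```text
t: 9.07
eef_pos: [0.4951, 0.0988, 0.0392]
ee_rot: [-3.141, 0.0, -1.302]
force: [0.2, 0.4, -3.9]
width: 0.0233
gripper_force: 45.0
```

>>> nudge_tcp(motion="0.02 0 0 0.005 0\n0.02 0 0 0.005 0\n0.02 0 0 0.005 0")

```text
t: 9.32
eef_pos: [0.4952, 0.0988, 0.0392]
ee_rot: [-3.141, -0.0, -1.302]
force: [-2.8, -0.2, 6.0]
width: 0.0232
gripper_force: 45.0
```

```bash
python3 -c "
from station import arm
s=arm.get_state();print(s['eef_pos'],s['force'],s['moment'])"
```

```text
[0.49518374 0.09877739 0.03916111] [-2.75663209 -0.20234602  6.04520807] [0.04911317 1.21577827 0.02624479]
```

Scaled: -0.0003 m is -0.003.

>>> nudge_tcp(motion="0.07 0 0 -0.003 0\n0.07 0 0 -0.003 0\n0.07 0 0 -0.003 0\n0.07 0 0 -0.003 0\n0.07 0 0 -0.003 0\n0.07 0 0 -0.003 0")

```text
t: 9.82
eef_pos: [0.495, 0.0987, 0.0388]
ee_rot: [-3.142, -0.0, -1.302]
force: [-0.3, 0.0, 0.5]
width: 0.0581
gripper_force: 0.0
```

>>> nudge_tcp(motion="0.07 0 0 -0.1 0\n0.07 0 0 -0.3 0\n0.07 0 0 -0.6 0\n0.07 0 0 -0.9 0\n0.07 0 0 -1.2 0\n0.07 0 0 -1.5 0\n0.07 0 0 -1.6 0\n0.07 0 0 -1.6 0\n0.07 0 0 -1.6 0")

```text
t: 10.57
eef_pos: [0.495, 0.0988, 0.1997]
ee_rot: [-3.14, 0.001, -1.302]
force: [1.1, 0.2, -0.3]
width: 0.0702
gripper_force: 0.0
```

```bash
python3 - <<'E'
from h import *
s=arm.get_state(); print(s["eef_pos"],s["force"])
w,_=wgrab("w5"); a=arm.grab_frame("scene")[:,:,::-1]; b=arm.grab_frame("side")[:,:,::-1]
cv2.imwrite("pics/sc5.png",a); cv2.imwrite("pics/sd5.png",b)
def c(im,x,y,w=160,h=120): return cv2.resize(im[y:y+h,x:x+w],(400,300),interpolation=cv2.INTER_CUBIC)
cv2.imwrite("pics/m5.png",np.vstack([np.hstack([c(a,220,200),c(b,270,170)]),np.hstack([cv2.resize(w,(400,300)),c(w,200,0,160,120)])]))
E
```

```text
[0.49497836 0.09884105 0.19967655] [ 1.10433107  0.2482809  -0.32802992]
```

View pics/m5.png

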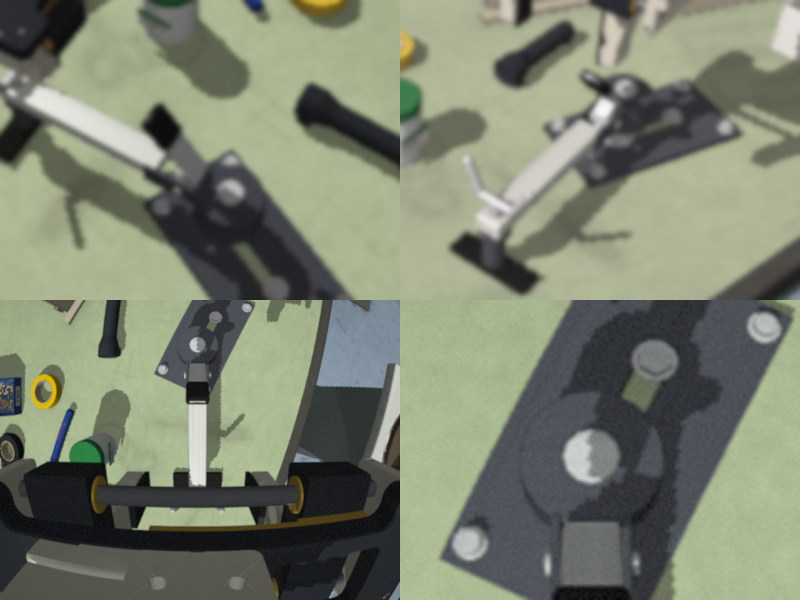

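The arm stands on its foot with the cup over the ball and the lever up. The disc is at scene (312.4,276.4), side (360,205.2) and wrist (276.8,62.8). Next I'll check the seated height and locate the lever pad.

```bash
python3 - <<'E'
from h import *
T=np.load("pics/w5.npy")
d=[wray(T,(276.6,62.6)),ray("scene",(312.2,276.2)),ray("side",(359.8,205.0))]
print("cup top",multi(d),wplane(T,(276.6,62.6),.07))
im=cv2.imread("pics/w5.png"); g=im.max(2)
roi=(g[85:160,255:300]<40).astype(np.uint8); cs,_=cv2.findContours(roi,0,1); c=max(cs,key=cv2.contourArea)[:,0]+[255,85]
print("pad px",c.min(0),c.max(0)); mid=(c.min(0)+c.max(0))/2
# scene pad (162,125), side pad (597,83)
p=multi([wray(T,mid),ray("scene",(162/2.5+220,125/2.5+200)),ray("side",(197/2.5+270,83/2.5+170))]); print("pad",mid,p)
f=[]
h=cv2.cvtColor(im,cv2.COLOR_BGR2HSV)
for v in range(150,235,5):
    u=np.where((h[v,250:310,1]<40)&(h[v,250:310,2]>150))[0]+250
    if len(u): f.append(wplane(T,((u.min()+u.max())/2,v),.066)[:2])
f=np.array(f); v=np.linalg.svd(f-f.mean(0))[2][0]; v*=-np.sign(v[1]); print("bar dir yaw",np.arctan2(v[1],v[0]),f.mean(0)); 
cup=multi(d)[:2]; print("pad x in outrigger",(p[:2]-cup)@v, "lat",(p[:2]-cup)@[-v[1],v[0]])
E
```

```text
cup top [ 0.52783952 -0.02219233  0.06711934] [ 0.52685695 -0.02240318  0.07      ]
pad px [261 115] [292 144]
pad [276.5 129.5] [0.51132939 0.03545013 0.11205057]
bar dir yaw -1.2942108135565595 [0.4969291  0.08915999]
pad x in outrigger -0.05996012646359448 lat -0.00014206640553069208
```

Seated: the cup top measures about 68–70 mm and sits over the ball. The lever is at about 0.81 rad, with its pad at x≈−60 mm, z≈112 mm. I'll close the fingers and go to the cup side of the pad.

Scaled: 0.085 m is 0.85, 0.07 m is 0.7.

>>> nudge_tcp(motion="0.0 0.3 0.01 0 0\n0.0 0.6 0.01 0 0\n0.0 0.85 0.01 0 0\n0.0 0.85 0.01 0 0\n0.0 0.85 0.01 0 0\n0.0 0.85 0.01 0 0\n0.0 0.85 0.01 0 0\n0.0 0.85 0.01 0 0\n0.0 0.85 0.01 0 0\n0.0 0.85 0.01 0.2 0\n0.0 0.85 0.01 0.5 0\n0.0 0.85 0.01 0.7 0\n0.0 0.85 0.01 0.85 0\n0.0 0.85 0.01 0.85 0\n0.0 0.85 0.01 0.85 0", squeeze=20)

```text
t: 11.97
eef_pos: [0.5163, 0.0167, 0.1137]
ee_rot: [3.14, -0.0, -1.301]
force: [1.0, -1.3, 0.6]
width: 0.0005
gripper_force: 0.0
```

The rows are not in the units I measure in: shifts go in units of 100 mm and turns go in units of 0.05 rad. I convert before sending: -0.0396 m is -0.396, -0.037 m is -0.37.

>>> nudge_tcp(motion="0 -0.04 0 0 0\n0 -0.08 0 0 0\n0 -0.115 0 0 0\n0 -0.155 0 0.02 0\n0 -0.19 0 0.04 0\n0 -0.228 0 0.063 0\n0 -0.26 0 0.09 0\n0 -0.29 0 0.115 0\n0 -0.32 0 0.142 0\n0 -0.345 0 0.172 0\n0 -0.37 0 0.205 0\n0 -0.396 0 0.238 0\n0 -0.396 0 0.238 0")

```text
t: 13.05
eef_pos: [0.5062, 0.0556, 0.0896]
ee_rot: [-3.141, 0.0, -1.301]
force: [0.4, 1.2, 1.0]
width: 0.0007
gripper_force: 0.7
```

>>> nudge_tcp(motion="0 -0.015 0 0.026 0\n0 -0.03 0 0.053 0\n0 -0.043 0 0.08 0\n0 -0.055 0 0.095 0\n0 -0.055 0 0.095 0")

```text
t: 13.47
eef_pos: [0.5045, 0.06, 0.0802]
ee_rot: [3.141, -0.0, -1.302]
force: [0.6, 0.1, 1.6]
width: -0.0001
gripper_force: 0.7
```

Scaled: -0.006 m is -0.06, -0.004 m is -0.04.

>>> nudge_tcp(motion="0 -0.02 0 0.01 0\n0 -0.04 0 0.02 0\n0 -0.06 0 0.02 0\n0 -0.06 0 0.02 0")

```text
t: 13.8
eef_pos: [0.5035, 0.0642, 0.0797]
ee_rot: [3.142, -0.003, -1.301]
force: [1.9, -8.7, 12.8]
width: 0.0004
gripper_force: 6.1
```

>>> nudge_tcp(motion="0 0 0 0.01 0\n0 0 0 0.015 0\n0 0 0 0.015 0")

```text
t: 14.05
eef_pos: [0.5038, 0.0642, 0.0793]
ee_rot: [-3.141, -0.003, -1.301]
force: [-2.8, -8.7, 24.0]
width: 0.0005
gripper_force: 12.2
```

That's a hard stop at z≈79–80 mm with 24 N, well above the lever's friction. I'll lift off and look.

Scaled: -0.13 m is -1.3, -0.12 m is -1.2.

>>> nudge_tcp(motion="0 0 0 -0.02 0\n0 0 0 -0.1 0\n0 0 0 -0.3 0\n0 0 0 -0.6 0\n0 -0.15 0 -0.9 0\n0 -0.3 0 -1.2 0\n0 -0.3 0 -1.3 0\n0 -0.3 0 -1.3 0\n0 -0.3 0 -1.3 0")

```text
t: 14.8
eef_pos: [0.4945, 0.0947, 0.207]
ee_rot: [3.141, 0.001, -1.302]
force: [-0.5, -0.4, -1.1]
width: 0.0005
gripper_force: 0.0
```

```bash
python3 - <<'E'
from h import *
s=arm.get_state(); print(s["eef_pos"],s["force"])
w,_=wgrab("w6"); a=arm.grab_frame("scene")[:,:,::-1]; b=arm.grab_frame("side")[:,:,::-1]
def c(im,x,y,w=160,h=120): return cv2.resize(im[y:y+h,x:x+w],(400,300),interpolation=cv2.INTER_CUBIC)
cv2.imwrite("pics/m6.png",np.vstack([np.hstack([c(a,220,200),c(b,270,170)]),np.hstack([cv2.resize(w,(400,300)),c(w,200,0,160,120)])]))
E
```

```text
[0.49448401 0.09474717 0.20698331] [-0.45997228 -0.38555545 -1.08236784]
```

View pics/m6.png

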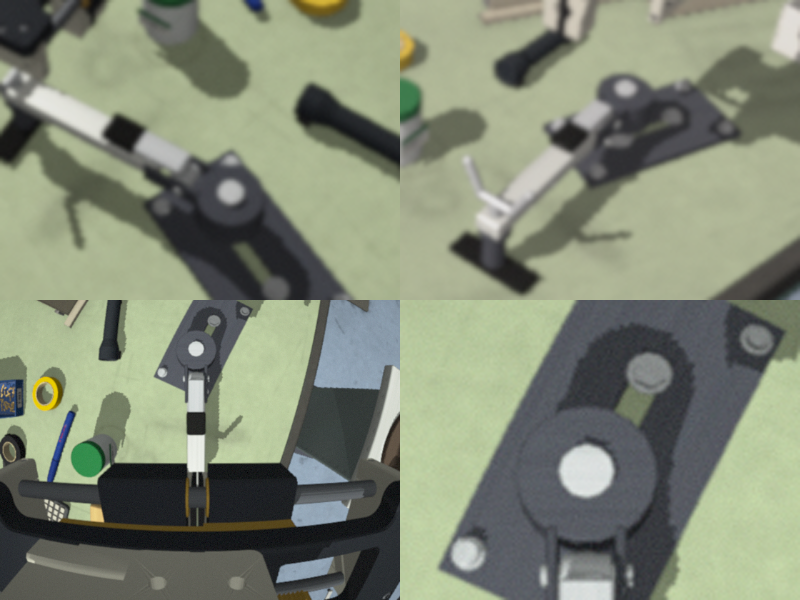

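The lever lies flat on the bar, with its pad at (125,130) in the top-left panel of the montage. The cup is seated on the ball, the arm stands on its foot, the jar and torch have not moved, and the gripper is clear. I'm handing in the job.

```bash
python3 -c "
from station import arm
print(arm.job_done())"
```

```text
the job is handed in; nothing more can be done
None
```

The outrigger's cup is seated on the ball, the lever is pressed down to its hard stop, and the arm stands on its foot with the gripper clear; I handed the job in at about 15 s, and no verdict came back.

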